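# Reset the wafer aligner behind its push-latch flap

### The arm

A 6-joint arm with a two-finger parallel gripper is mounted at the origin on the work surface. World frame = base frame: x ahead of the robot, y to its left, z up, the work surface at z = 0. Lengths are in m, angles in rad, forces in N, time in s.
With the tool pointing down it reaches from about 0.325 to 0.775 m from the base axis. Payload 5.5 kg.
Tool frame: the origin (TCP) lies at the very end of the fingers, on their centre line; the grasp point (between the pads) lies 19 mm behind it; x points along the fingers, z is the direction in which the jaws open and shut, and the axes are right-handed (so a half turn about x gives the same grasp; the last joint's range is limited). The gripper opens to 85 mm and grips with 20 to 120 N. Pads are 22 mm wide; open, the fingers measure 114 mm over their backs; the gripper's body (76 mm by 85 mm) begins 54 mm behind the grasp point. The pads swing forward as they close: fully open they stand 13 mm farther back than shut.
Start: joints at [-1.369, 0.091, 1.231, -0, 1.82, -0.057], TCP at [0.154, -0.58, 0.231] pointing down, gripper open.
Joint ranges: [-2.87, 2.87], [-0.86, 2.18], [0.17, 2.46], [-1.51, 4.65], [0.06, 2.69], [-2.65, 2.65]. Speed limits (rad/s): [2.57, 2.57, 3.01, 3.14, 3.14, 3.14].

### API

Orientations are given as a unit quaternion [x, y, z, w].
In Python, from station import get_state, eyes, workorder gives the robot as it stands.
- The arm moves only by the tool drive_tool, never from a script. Its argument "deltas" is a list that holds one entry, the list of rows, each a list of 7 numbers: the turn, a rotation vector about the tool's x, y, z in degrees, then the shift along the tool's x, y, z in mm, then the finger opening in mm, from 0 to 85.4. A call has 1 to 8 rows; each row is the pose to reach, as a shift and turn from the pose commanded when the call began, along the tool's axes at that moment; what a row does not reach only later rows make up. A row lasts 1/8 s, in which the tool goes at most 62.5 mm and 10.7 degrees, less where a joint would pass 70% of its speed; a pose out of reach is approached as far as the arm can. A call with a gripper value outside its range is refused whole. The fingers move at their own pace and stop on an object; the grip force is fixed at half the most. Time passes only in rows, so rows that repeat a pose let the fingers close. It gives the time, the measured TCP pose, the force and the opening at its end, in the units of the state.
- get_state(): the state, without advancing time (a new reading comes with each control period).
- eyes.grab_frame(name): name is "scene" or "top"; returns a dict with "img" (420x560x3 uint8, red, green, blue), "fx", "fy", "cx", "cy" (pixels), "R" (3x3) and "t" (3): a world point X has camera coordinates R X + t. Camera axes: x right, y down, z forward; pixel columns grow to the right and rows downward; lengths in m; the calibration is good to about 2 mm. A picture is of the moment at which its call begins. There is no depth.
- workorder.sign_off(): hands the job in, once; it reports no verdict.
The state is a dict: "time": time; "qpos": joint angles; "qvel": joint speeds; "tau": joint torques, N m; "position": TCP position; "orientation": TCP orientation; "contact_force": force on the tool from outside, world axes, zero at the start; "torque": the same for the moment, N m; "finger_gap": opening from 0.0 (shut) to 1.0 (fully open).
Only numpy, scipy, OpenCV 4.12 (cv2) and the standard library are available. Lean on these libraries where they do the work, as an engineer would, in place of code of your own. Each camera call takes 0.05 s, during which the arm holds its last target.

### The job

The wafer aligner on the bench has tripped and must be reset: press down on the front of its closed service flap and let go so that it pops open, push the wide button under it fully home and release it, then push the flap back down and press it until it latches and stays shut, flush with the deck. Do not press the two small buttons, and leave the wafer cassette, the tweezers and everything else on the aligner and the bench where they stand, neither lifted nor pushed away.

Things in the scene. Friction and masses are not known exactly. Their poses are not given: they have to be found in the camera images.
- aligner: White box fixed to bench, flat deck 95 mm above it. Origin on the bench under the centre of the shut flap; x to its rear, y to its left, z up. Housing x -85 to 165, y -190 to 300 mm. Under the flap a pocket, x +-46, y +-76 mm, floor 34 mm below the deck. Black cassette on the left (y 143 to 279 mm, 108 mm above the deck); emergency stop (x -52, y -152 mm, 30 mm high); clear behind the flap.
- flap (a joint): Angle of the grey service flap, rad: 0 latched, flush with the deck; 1.66 fully open, upright; -0.066 pressed to its rigid stop. Push-push latch: pressed from shut past about -0.055 and let go, it springs open, damped, in about 1 s; pushed shut past -0.055 and let go, it rises to 0 and stays latched; else the spring opens it. At the front edge it takes about 3 N near shut, 1 to 2 N to swing.
- flap_press (a point): Point on the flap's outer face (its top when shut) near its front edge, at the middle of the finger ribs, 78 mm from the hinge line; it moves with the flap. Pressing here, the latch trips about 4.3 mm below flush and the stop is 5.1 mm below flush.
- flap_hinge (a point): Middle of the flap's hinge line, fixed to the aligner, 46 mm behind the centre of the shut flap, 2.5 mm below the deck. The flap, a plate 90 mm (front to rear) x 148 x 5 mm, reaches from here to the front when shut and straight up at 1.57; its outer face, the one to push it shut by, then looks to the rear.
- reset (a joint): Travel of the wide reset button, m: 0 up, 0.005 fully down; it springs back. About 1.5 N to start, 5 N fully down.
- reset_top (a point): Centre of the top of the wide reset button (cap 30 mm across in a 46 mm collar), 13 mm below the deck, pressed straight down. The three buttons stand in a row along the aligner's y, 46 mm apart, 18 mm in front of the shut flap's centre; the wide one may be in any place. Reached only with the flap open.
- small_a (a joint): Travel of one of the two small buttons, m: 0 up, 0.005 fully down. Not to be pressed.
- small_b (a joint): Travel of the other small button, m: 0 up, 0.005 fully down. Not to be pressed.
- small_a_top (a point): Centre of the top of one small button (cap 18 mm across in a 34 mm collar), at the same height as the wide one.
- small_b_top (a point): Centre of the top of the other small button (cap 18 mm across).
- cassette_mid (a point): Centre of the black wafer cassette, 138 x 117 x 106 mm, loose on the left of the aligner's deck. To be left alone.
- tweezers: Steel wafer tweezers, about 140 x 14 x 9 mm, lying front to rear on the deck between flap and cassette; origin under their middle. To be left alone.
- wafer_tray: Round clear single-wafer tray, 68 mm across, 14 mm high, loose on the right of the deck; origin under its centre. To be left alone.
- wash_bottle: White wash bottle, 68 mm across, 170 mm high, on the bench right of the aligner; origin under its centre. To be left alone.
- mouse: Black computer mouse, 105 x 60 x 33 mm, on the bench at the left; origin under its centre. To be left alone.
- shipper: Black wafer shipping box with white clips, 136 x 136 x 80 mm, on the bench at the left; origin under its centre. To be left alone.

How it is judged:
On the way, in this order (a step that is already met when the one before it is completed fails the run):
1. the flap has popped open (value of joint flap above 1.4 rad and value of joint reset below 0.001 m), for 0.2 s.
2. the wide reset button is pushed fully home with the flap open (value of joint reset above 0.0042 m and value of joint flap above 0.8 rad), for 0.1 s.
3. the reset button is released (value of joint reset below 0.001 m), for 0.05 s.
At the end, for the whole second after the job is handed in: The flap is latched shut and flush (angle within 0.03 rad of 0) and still, the reset button is up again, and the cassette, tweezers, wafer tray, wash bottle, mouse and shipping box are each within 25 mm of where they started (value of joint flap between -0.03 and 0.03 rad and value of joint reset below 0.001 m and velocity of joint flap between -0.1 and 0.1 rad/s and distance of each of cassette_mid, wafer_tray, tweezers, wash_bottle, mouse, shipper from where it was at the start of the episode below 0.025 m); the robot touches nothing.
It fails at once if a small button is pressed (value of joint any of small_a, small_b above 0.0025 m).
It fails at once if the wafer cassette is lifted or pushed away (distance of cassette_mid from where it was at the start of the episode above 0.025 m).
It fails at once if the wafer tray or the tweezers are lifted or pushed away (distance of any of wafer_tray, tweezers from where it was at the start of the episode above 0.025 m).
It fails at once if a thing on the bench is lifted or pushed away (distance of any of wash_bottle, mouse, shipper from where it was at the start of the episode above 0.025 m).
It also fails if it takes over 50 s, if anything falls off the work surface, if the arm or the gripper's body presses on something with over 40 N, if the wrist force passes 120 N, or if a joint passes its speed limit or range.

## Working session

There is one attempt and no reset: what is moved stays moved. The work goes in short steps, Python scripts to look and compute and a tool call to move; the robot and the scene stay as the last step left them, time stands still between calls to the robot, and variables do not carry over. Pictures are saved under pics/ and viewed, and the job is handed in when it is done.

Besides the shell and the picture viewer there is one more tool, called after ">>>" in YAML: its name, and indented under it one key for each argument. drive_tool: Moves the arm, as the interface text tells. Its arguments: {"type":"object","properties":{"deltas":{"type":"array","items":{"type":"array","items":{"type":"array","items":{"type":"number"}}}}},"required":["deltas"]}

```bash
mkdir -p pics; ls
python3 - <<'E'
from station import get_state, eyes
import cv2,pickle
s=get_state();print(s)
for n in("scene","top"):
    f=eyes.grab_frame(n);pickle.dump(f,open(n+"0.pkl","wb"))
    cv2.imwrite(f"pics/{n}0.png",cv2.cvtColor(f["img"],cv2.COLOR_RGB2BGR))
    print(n,f["fx"],f["cx"],f["cy"],f["R"],f["t"])
E
```

```text
pics
{'time': 0.0, 'qpos': array([-1.36870227e+00,  9.18453533e-02,  1.23190690e+00,  5.20338778e-06,
        1.81978245e+00, -5.66937511e-02]), 'qvel': array([-2.80527363e-04,  7.32419126e-04, -2.32122586e-04, -6.87484308e-05,
        2.34386791e-04,  1.54660571e-03]), 'tau': array([-2.09133788e-03, -4.58719933e+01, -4.18036401e+01, -4.23707661e-04,
        1.13195891e-02, -1.62566528e-05]), 'position': array([ 0.15349181, -0.57974089,  0.23014708]), 'orientation': array([ 0.43175332,  0.56085505, -0.4308527 ,  0.55981839]), 'contact_force': array([ 0.36252513, -0.66048495, -1.33983992]), 'torque': array([ 0.04883162, -0.00017986, -0.04972914]), 'finger_gap': 0.9985128746560848}
scene 504.35747347228545 287.1130196280869 208.9377032780248 [[-0.84482982  0.53502929  0.00249593]
 [ 0.42595858  0.67541164 -0.60197874]
 [-0.32376204 -0.50750643 -0.79850821]] [ 0.44084451 -0.14956505  1.64218649]
top 393.0685875405741 284.8132492179466 212.0763982261424 [[-5.28353581e-03 -9.99985937e-01  4.57757804e-04]
 [-9.82931835e-01  5.10924612e-03 -1.83899168e-01]
 [ 1.83894243e-01 -1.42158256e-03 -9.82945007e-01]] [0.01267699 0.56152267 1.11430283]
```

View pics/scene0.png

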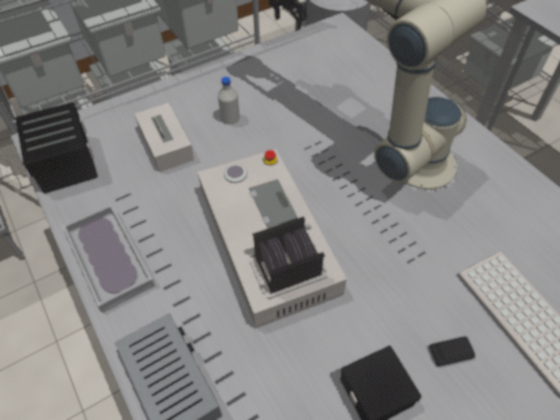

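View pics/top0.png

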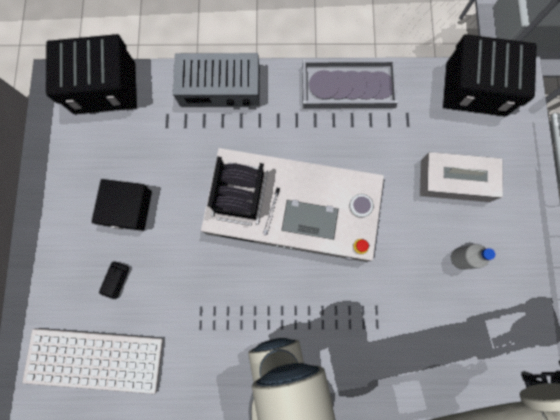

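The top view shows the aligner at columns 203–383 and rows 150–260. The grey flap is centred near (310,219), the tweezers are at (272,212), the red stop is at (362,246) and the tray at (361,205). I'll enlarge the flap area and measure it.

```bash
cat > h.py <<'E'
import numpy as np,cv2,pickle
from station import get_state, eyes
def ray(f,u,v,z):
    R=np.array(f["R"]);t=np.array(f["t"]);c=-R.T@t
    d=R.T@np.array([(u-f["cx"])/f["fx"],(v-f["cy"])/f["fy"],1.])
    return c+d*(z-c[2])/d[2]
def proj(f,X):
    p=np.array(f["R"])@np.array(X)+f["t"]
    return f["fx"]*p[0]/p[2]+f["cx"],f["fy"]*p[1]/p[2]+f["cy"]
def crop(f,name,x0,y0,x1,y1,k):
    im=cv2.cvtColor(f["img"],cv2.COLOR_RGB2BGR)[y0:y1,x0:x1]
    cv2.imwrite("pics/"+name,cv2.resize(im,None,fx=k,fy=k,interpolation=cv2.INTER_CUBIC))
E
python3 - <<'E'
from h import *
f=pickle.load(open("top0.pkl","rb")); g=pickle.load(open("scene0.pkl","rb"))
crop(f,"t1.png",200,145,390,265,4); crop(g,"s1.png",190,140,350,320,3)
im=f["img"];hsv=cv2.cvtColor(im,cv2.COLOR_RGB2HSV)
print(im[225,315],im[225,295],im[190,300],im[170,330], im[300,100])
gray=cv2.cvtColor(im,cv2.COLOR_RGB2GRAY)
m=np.zeros_like(gray);roi=(slice(192,245),slice(281,345));m[roi]=(gray[roi]<165)*255
m=cv2.morphologyEx(m,cv2.MORPH_CLOSE,np.ones((5,5)))
c=max(cv2.findContours(m,0,2)[0],key=cv2.contourArea)
r=cv2.minAreaRect(c);print("flap",r)
b=cv2.boxPoints(r)
for p in b:print(p,ray(f,*p,.095))
print("c",ray(f,*r[0],.095))
# housing white
red=((hsv[...,0]<8)|(hsv[...,0]>172))&(hsv[...,1]>170)&(hsv[...,2]>100);red[:, :340]=0;red[:,390:]=0;red[:220]=0;red[265:]=0
v,u=np.nonzero(red);print("stop",u.mean(),v.mean(),ray(f,u.mean(),v.mean(),.12))
E
```

```text
[119 127 125] [121 126 127] [214 208 209] [213 206 207] [164 168 174]
flap ((309.7973327636719, 219.21620178222656), (53.92286682128906, 32.057804107666016), 9.462321281433105)
[280.5676  230.59457] [0.50027368 0.02209826 0.095     ]
[285.83786 198.97296] [0.59184969 0.00664863 0.095     ]
[339.02707 207.83783] [ 0.56508583 -0.14543867  0.095     ]
[333.7568  239.45944] [ 0.4742834  -0.12779173  0.095     ]
c [ 0.53250372 -0.0612152   0.095     ]
stop 361.92783505154637 245.15463917525773 [ 0.45527897 -0.20162785  0.12      ]
```

View pics/t1.png

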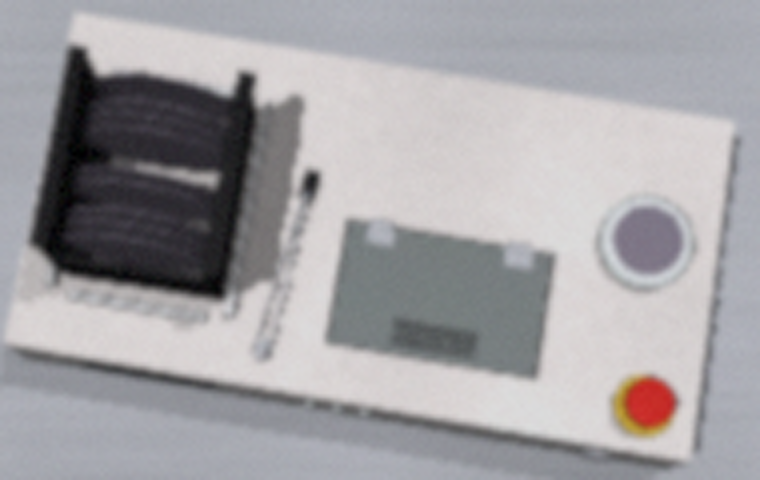

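View pics/s1.png

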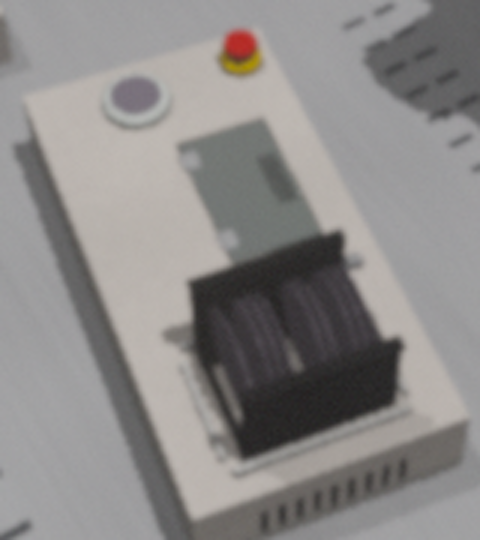

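The flap and the red stop agree on the aligner pose: centre about (0.5325, -0.0612), yaw about -9.8°, and the stop lands within 1 mm of where that predicts. The ribs are on the robot's side at full-image pixel (309,229). Next I'll work out the approach.

```bash
cat >> h.py <<'E'
from scipy.spatial.transform import Rotation as Rt
psi=np.radians(-9.8); O=np.array([.5325,-.0612,0])
RA=Rt.from_euler('z',psi).as_matrix()
def A(x,y,z): return O+RA@(np.array([x,y,z])/1000)   # aligner mm -> world
def inA(p): return (RA.T@(np.array(p)-O))*1000
def Rgoal(R0):
    x=np.array([0,0,-1.]);best=None
    for s in(1,-1):
        z=s*RA[:,1];y=np.cross(z,x);M=np.stack([x,y,z],1)
        w=(Rt.from_matrix(R0.T@M)).as_rotvec(degrees=True)
        if best is None or np.linalg.norm(w)<np.linalg.norm(best):best=w
    return best
def plan(pts):
    s=get_state();R0=Rt.from_quat(s["orientation"]).as_matrix();p=s["position"]
    print("t",s["time"],"A pos",inA(p).round(1),"F",s["contact_force"].round(2),"gap",s["finger_gap"])
    print("turn",Rgoal(R0).round(2)); print("tool axes in A cols:\n",(RA.T@R0).round(3))
    for q in pts: print(q,(R0.T@(A(*q)-p)*1000).round(1))
E
python3 - <<'E'
from h import *
plan([(-32,0,200),(-32,0,110)])
f=pickle.load(open("top0.pkl","rb"))
print(ray(f,309,229.3,.095),inA(ray(f,309,229.3,.095)))
E
```

```text
t 0.1 A pos [-285.2 -575.5  230.2] F [-0.45 -0.76 -0.03] gap 0.9996927816778042
turn [ 2.463e+01 -1.000e-01  2.000e-02]
tool axes in A cols:
 [[-0.001  0.909  0.417]
 [ 0.002  0.417 -0.909]
 [-1.     0.    -0.002]]
(-32, 0, 200) [  31.   470.  -417.6]
(-32, 0, 110) [ 121.   470.  -417.4]
[ 0.50355189 -0.0584646   0.095     ] [-28.99129054  -2.23176261  95.        ]
```

>>> drive_tool:
  deltas:
    - [[3, 0, 0, 0, 30, -27, 0], [6, 0, 0, 0, 67, -60, 0], [9, 0, 0, 0, 105, -94, 0], [12, 0, 0, 0, 142, -127, 0], [15, 0, 0, 0, 180, -160, 0], [18, 0, 0, 0, 217, -194, 0], [21, 0, 0, 0, 255, -227, 0], [24.6, 0, 0, 0, 290, -258, 0]]

```text
time: 1.1
position: [0.3685, -0.2548, 0.2309]
orientation: [0.541, 0.455, -0.541, 0.455]
contact_force: [-0.1, 0.5, 0.2]
finger_gap: -0.002
```

```bash
python3 -c "
from h import *
plan([(-32,0,200),(-32,0,110)])"
```

```text
t 1.1 A pos [-128.7 -218.7  230.9] F [-0.07  0.49  0.25] gap -0.0024113429742570907
turn [-0.08 -0.01  0.01]
tool axes in A cols:
 [[-0.     1.    -0.001]
 [ 0.    -0.001 -1.   ]
 [-1.    -0.    -0.   ]]
(-32, 0, 200) [  30.9   96.4 -218.8]
(-32, 0, 110) [ 120.9   96.4 -218.8]
```

Now tool x points down, tool y to the aligner's rear and tool -z to its left.

>>> drive_tool:
  deltas:
    - [[0, 0, 0, 10, 24, -54, 0], [0, 0, 0, 20, 48, -108, 0], [0, 0, 0, 30, 72, -162, 0], [0, 0, 0, 60, 96, -218, 0], [0, 0, 0, 90, 96, -219, 0], [0, 0, 0, 121, 96, -219, 0], [0, 0, 0, 121, 96, -219, 0]]

```text
time: 1.98
position: [0.4977, -0.0563, 0.1069]
orientation: [-0.539, -0.458, 0.542, -0.454]
contact_force: [-1.1, -0.0, 1.2]
finger_gap: -0.004
```

```bash
python3 -c "
from h import *
plan([(-32,0,95)])
f=eyes.grab_frame('top');crop(f,'t2.png',200,145,390,265,4)
f=eyes.grab_frame('scene');crop(f,'s2.png',190,100,390,300,3)"
```

```text
t 1.975 A pos [-35.1  -1.1 106.9] F [-1.11 -0.01  1.15] gap -0.003510793669920586
turn [ 0.06 -0.    0.38]
tool axes in A cols:
 [[-0.007  1.     0.001]
 [ 0.     0.001 -1.   ]
 [-1.    -0.007 -0.   ]]
(-32, 0, 95) [11.9  3.2 -1.1]
```

View pics/s2.png

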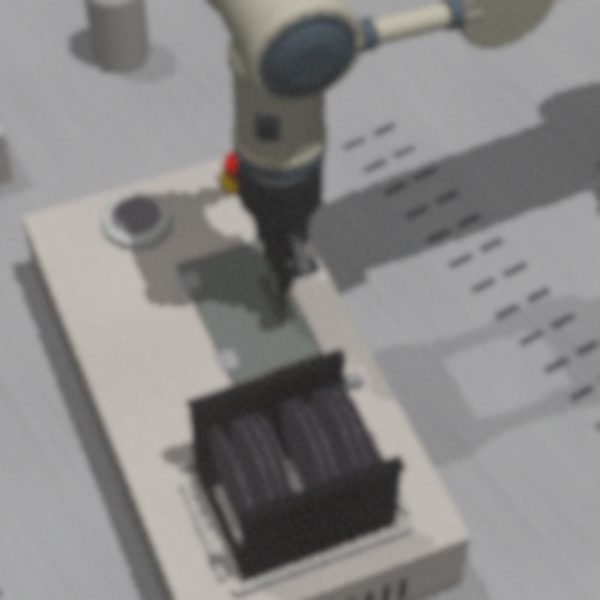

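View pics/t2.png

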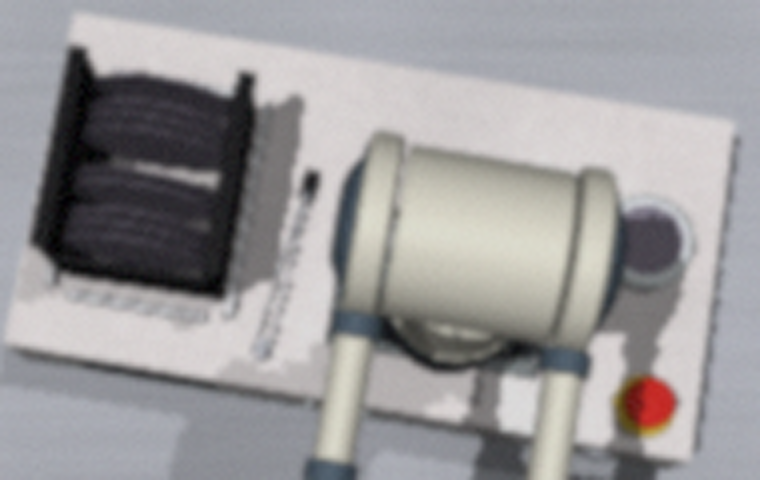

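The closed fingertip is over the ribs at the front of the flap (scene crop, about (272,318)). Pressing now.

>>> drive_tool:
  deltas:
    - [[0, 0, 0, 8, 0, 0, 0], [0, 0, 0, 15, 0, 0, 0], [0, 0, 0, 18, 0, 0, 0], [0, 0, 0, 20, 0, 0, 0], [0, 0, 0, 20, 0, 0, 0], [0, 0, 0, 20, 0, 0, 0]]

```text
time: 2.82
position: [0.4999, -0.0571, 0.0907]
orientation: [0.541, 0.455, -0.541, 0.456]
contact_force: [1.5, -1.2, 1.9]
finger_gap: 0.001
```

```bash
python3 -c "
from h import *
plan([(-32,0,90)])"
```

```text
t 2.825 A pos [-32.8  -1.5  90.7] F [ 1.53 -1.22  1.91] gap 0.0005398833607646917
turn [ 0.02  0.02 -0.05]
tool axes in A cols:
 [[ 0.001  1.     0.   ]
 [-0.     0.    -1.   ]
 [-1.     0.001  0.   ]]
(-32, 0, 90) [ 0.7  0.8 -1.5]
```

>>> drive_tool:
  deltas:
    - [[0, 0, 0, 1, 0, 0, 0], [0, 0, 0, 1.5, 0, 0, 0], [0, 0, 0, 1.5, 0, 0, 0]]

```text
time: 3.2
position: [0.5, -0.0571, 0.0901]
orientation: [0.541, 0.455, -0.541, 0.456]
contact_force: [-1.0, -0.1, 7.2]
finger_gap: -0.002
```

At the stop: z = 90.1 mm with 7 N. Retreating up and forward.

>>> drive_tool:
  deltas:
    - [[0, 0, 0, -20, -15, 0, 0], [0, 0, 0, -55, -50, 0, 0], [0, 0, 0, -90, -100, 0, 0], [0, 0, 0, -110, -120, 0, 0], [0, 0, 0, -110, -120, 0, 0], [0, 0, 0, -110, -120, 0, 0], [0, 0, 0, -110, -120, 0, 0], [0, 0, 0, -110, -120, 0, 0]]

```text
time: 4.2
position: [0.3814, -0.0365, 0.1975]
orientation: [-0.54, -0.456, 0.541, -0.455]
contact_force: [0.4, 0.0, 0.4]
finger_gap: 0.0
```

```bash
python3 -c "
from h import *
plan([(-18,0,150)])
f=eyes.grab_frame('top');pickle.dump(f,open('top3.pkl','wb'));crop(f,'t3.png',200,145,390,265,4)
g=eyes.grab_frame('scene');pickle.dump(g,open('scene3.pkl','wb'));crop(g,'s3.png',190,100,390,300,3)
for y in(-46,0,46):print(y,[(a[0]-200)*4 for a in [proj(f,A(-18,y,82))]],(proj(f,A(-18,y,82))[1]-145)*4)
"
```

```text
t 4.2 A pos [-153.1   -1.4  197.5] F [0.38 0.04 0.42] gap 0.00015127743224823572
turn [ 0.02 -0.    0.15]
tool axes in A cols:
 [[-0.003  1.     0.   ]
 [ 0.     0.    -1.   ]
 [-1.    -0.003 -0.   ]]
(-18, 0, 150) [ 47.2 135.2  -1.3]
-46 [np.float64(497.5861336350099)] 334.75507122094575
0 [np.float64(434.17940538952416)] 324.27385603097696
46 [np.float64(370.9270533557726)] 313.81815943091465
```

View pics/s3.png

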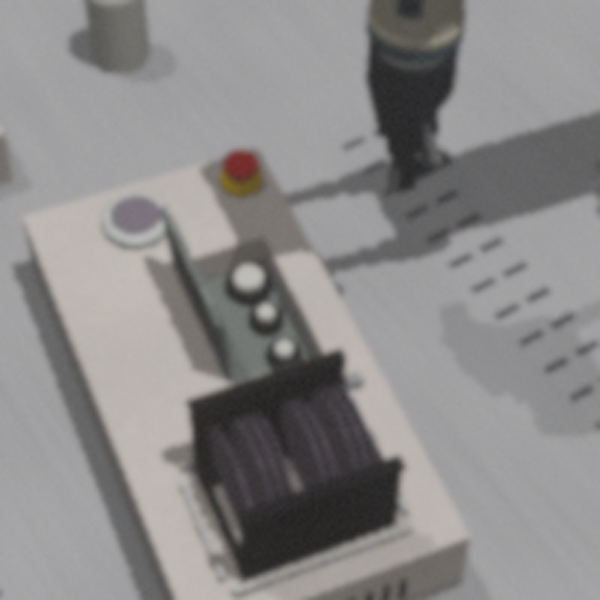

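View pics/t3.png

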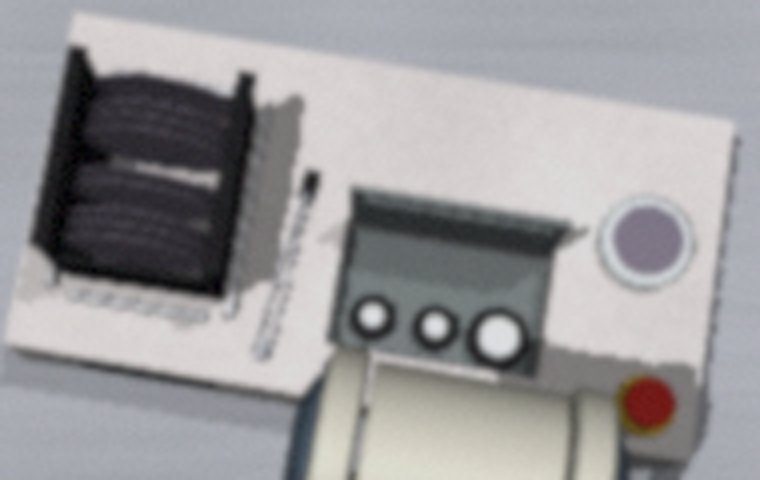

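The flap stands open. The wide button is the right-hand one: top crop (498,336), within 2 px of the predicted y = -46 slot (498,335). I'll move above it.

>>> drive_tool:
  deltas:
    - [[0, 0, 0, 10, 45, 15, 0], [0, 0, 0, 25, 90, 30, 0], [0, 0, 0, 48, 134.5, 44.6, 0], [0, 0, 0, 80, 134.5, 44.6, 0], [0, 0, 0, 98, 134.5, 44.6, 0], [0, 0, 0, 98, 134.5, 44.6, 0], [0, 0, 0, 98, 134.5, 44.6, 0]]

```text
time: 5.18
position: [0.5069, -0.1033, 0.1026]
orientation: [0.541, 0.455, -0.54, 0.456]
contact_force: [0.9, -0.2, -0.2]
finger_gap: -0.001
```

```bash
python3 -c "
from h import *
plan([(-18,-46,82),(-18,-46,77)])
g=eyes.grab_frame('scene');crop(g,'s4.png',240,140,340,240,6)
"
```

```text
t 5.175 A pos [-18.1 -45.8 102.6] F [ 0.87 -0.22 -0.17] gap -0.001265838577114042
turn [ 0.04  0.02 -0.16]
tool axes in A cols:
 [[ 0.003  1.     0.001]
 [-0.     0.001 -1.   ]
 [-1.     0.003  0.   ]]
(-18, -46, 82) [20.6  0.   0.2]
(-18, -46, 77) [25.6  0.   0.2]
```

View pics/s4.png

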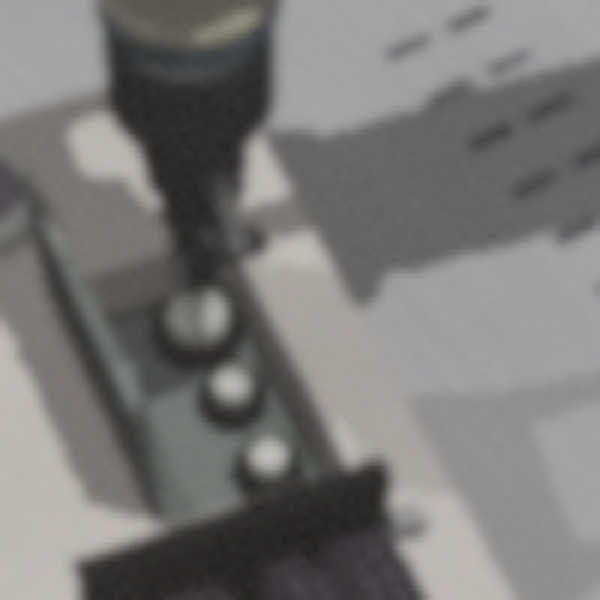

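The tip is directly over the wide cap at (200,310). Pressing in steps.

>>> drive_tool:
  deltas:
    - [[0, 0, 0, 10, 0, 0, 0], [0, 0, 0, 18, 0, 0, 0], [0, 0, 0, 21, 0, 0, 0], [0, 0, 0, 24, 0, 0, 0], [0, 0, 0, 24, 0, 0, 0]]

```text
time: 5.85
position: [0.5062, -0.1032, 0.0773]
orientation: [-0.541, -0.456, 0.541, -0.456]
contact_force: [-3.0, 0.5, 4.6]
finger_gap: 0.004
```

>>> drive_tool:
  deltas:
    - [[0, 0, 0, 0.7, 0, 0, 0], [0, 0, 0, 1.2, 0, 0, 0], [0, 0, 0, 1.2, 0, 0, 0], [0, 0, 0, 1.2, 0, 0, 0]]

```text
time: 6.35
position: [0.5063, -0.1032, 0.077]
orientation: [0.541, 0.456, -0.541, 0.456]
contact_force: [-6.1, 1.1, 9.8]
finger_gap: 0.0
```

Bottomed at z = 77.0 mm, exactly 5 mm of travel, with 9.8 N. Releasing, then rising and going over behind the flap.

>>> drive_tool:
  deltas:
    - [[0, 0, 0, -30, 0, 0, 0], [0, 0, 0, -70, 0, 0, 0], [0, 0, 0, -120, 0, 0, 0], [0, 0, 0, -155, 0, 0, 0], [0, 0, 0, -155, 0, 0, 0], [0, 0, 0, -155, 40, -15, 0], [0, 0, 0, -155, 80, -30, 0], [0, 0, 0, -155, 110, -46, 0]]

```text
time: 7.35
position: [0.6236, -0.0765, 0.228]
orientation: [-0.54, -0.456, 0.542, -0.455]
contact_force: [1.0, -0.7, -0.8]
finger_gap: -0.002
```

```bash
python3 -c "
from h import *
plan([(95,0,150)])
g=eyes.grab_frame('scene');crop(g,'s5.png',190,100,350,260,4)
"
```

```text
t 7.35 A pos [ 92.4   0.5 228. ] F [ 1.01 -0.67 -0.77] gap -0.0022090565063443376
turn [0.01 0.   0.16]
tool axes in A cols:
 [[-0.003  1.     0.   ]
 [-0.     0.    -1.   ]
 [-1.    -0.003  0.   ]]
(95, 0, 150) [78.   2.9  0.5]
```

View pics/s5.png

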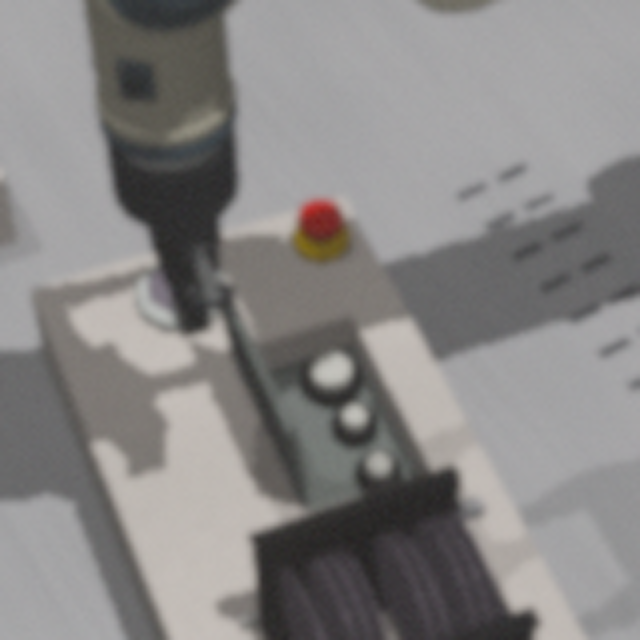

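The reset cap is back up, the flap is still open, and the finger is behind and above it. I'll lower behind the flap, then sweep the tip along the closing arc.

```bash
python3 -c "
import numpy as np
# tip centre path rel. to tip start (95,150): lower front tip edge (h=11) on outer face at radius r
for th,r in zip([95,85,75,65,55,45,35,25,15,8,3,0],[60,60,62,64,66,68,70,72,75,77,78,78]):
    t=np.radians(th); x=46-r*np.cos(t)+2.5*np.sin(t)+(11 if th>10 else 11*th/10); z=92.5+r*np.sin(t)+2.5*np.cos(t)
    print(th,r,round(x,1),round(z,1))
"
```

```text
95 60 64.7 152.1
85 60 54.3 152.5
75 62 43.4 153.0
65 64 32.2 151.6
55 66 21.2 148.0
45 68 10.7 142.4
35 70 1.1 134.7
25 72 -7.2 125.2
15 75 -14.8 114.3
8 77 -21.1 105.7
3 78 -28.5 99.1
0 78 -32.0 95.0
```

>>> drive_tool:
  deltas:
    - [[0, 0, 0, 20, 2, 0, 0], [0, 0, 0, 50, 2, 0, 0], [0, 0, 0, 76, 2, 0, 0], [0, 0, 0, 76, 2, 0, 0], [0, 0, 0, 76, 2, 0, 0]]

```text
time: 8.02
position: [0.6241, -0.0773, 0.1551]
orientation: [0.541, 0.455, -0.541, 0.456]
contact_force: [0.6, -0.1, 0.8]
finger_gap: -0.001
```

```bash
python3 -c "
from h import *
plan([(62,0,152),(30,0,150),(0,0,142)])
"
```

```text
t 8.025 A pos [ 93.   -0.3 155.1] F [ 0.64 -0.13  0.82] gap -0.0006822622128980872
turn [ 0.    0.01 -0.03]
tool axes in A cols:
 [[ 0.  1.  0.]
 [-0.  0. -1.]
 [-1.  0.  0.]]
(62, 0, 152) [  3.1 -31.   -0.3]
(30, 0, 150) [  5.1 -63.   -0.3]
(0, 0, 142) [ 13.  -93.   -0.3]
```

>>> drive_tool:
  deltas:
    - [[0, 0, 0, 1, -15, 0, 0], [0, 0, 0, 3, -28, 0, 0], [0, 0, 0, 2.5, -39, 0, 0], [0, 0, 0, 2, -50, 0, 0], [0, 0, 0, 3.5, -61, 0, 0], [0, 0, 0, 7, -72, 0, 0], [0, 0, 0, 12.5, -82, 0, 0], [0, 0, 0, 12.5, -82, 0, 0]]

```text
time: 9.02
position: [0.5425, -0.0628, 0.1417]
orientation: [-0.54, -0.456, 0.541, -0.455]
contact_force: [0.7, -0.0, 1.7]
finger_gap: -0.0
```

```bash
python3 -c "
from h import *
plan([(1.1,0,134.7),(-7.2,0,125.2),(-14.8,0,114.3),(-21.1,0,105.7),(-28.5,0,99),(-32,0,95)])
g=eyes.grab_frame('scene');crop(g,'s6.png',190,100,350,260,4)
"
```

```text
t 9.025 A pos [1.020e+01 1.000e-01 1.417e+02] F [ 0.71 -0.02  1.73] gap -0.00011437686685705679
turn [0.03 0.   0.1 ]
tool axes in A cols:
 [[-0.002  1.     0.001]
 [-0.     0.001 -1.   ]
 [-1.    -0.002  0.   ]]
(1.1, 0, 134.7) [ 7.  -9.   0.1]
(-7.2, 0, 125.2) [ 16.5 -17.3   0.1]
(-14.8, 0, 114.3) [ 27.4 -24.9   0.1]
(-21.1, 0, 105.7) [ 36.  -31.2   0.1]
(-28.5, 0, 99) [ 42.7 -38.6   0.1]
(-32, 0, 95) [ 46.7 -42.1   0.1]
```

View pics/s6.png

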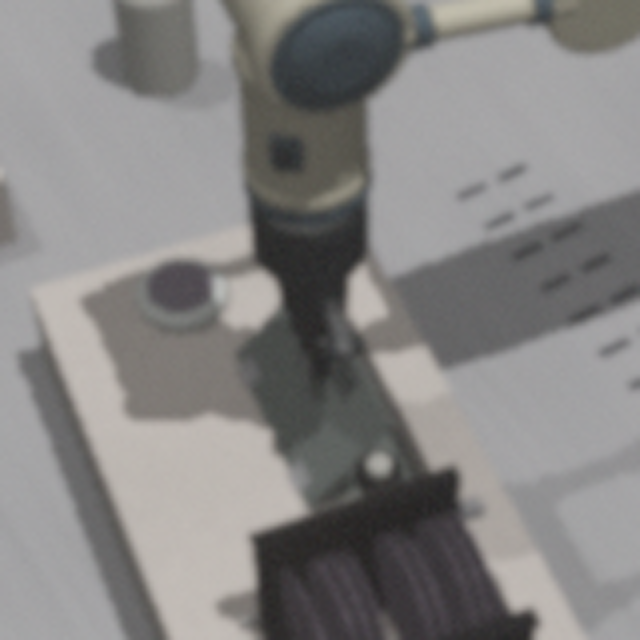

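The flap is about half shut under the finger at (320,385). Continuing down to shut.

>>> drive_tool:
  deltas:
    - [[0, 0, 0, 7, -9, 0, 0], [0, 0, 0, 16.5, -17, 0, 0], [0, 0, 0, 27.5, -25, 0, 0], [0, 0, 0, 36, -32, 0, 0], [0, 0, 0, 43, -38.5, 0, 0], [0, 0, 0, 47, -42, 0, 0], [0, 0, 0, 49.5, -42, 0, 0], [0, 0, 0, 51.5, -42, 0, 0]]

```text
time: 10.07
position: [0.5019, -0.0558, 0.0902]
orientation: [-0.541, -0.456, 0.541, -0.455]
contact_force: [2.0, -0.0, 6.3]
finger_gap: -0.001
```

>>> drive_tool:
  deltas:
    - [[0, 0, 0, 1, 0, 0, 0], [0, 0, 0, 1.5, 0, 0, 0], [0, 0, 0, 1.5, 0, 0, 0]]

```text
time: 10.45
position: [0.5021, -0.0559, 0.0902]
orientation: [-0.541, -0.456, 0.541, -0.456]
contact_force: [-1.8, 0.4, 9.5]
finger_gap: 0.0
```

```bash
python3 -c "
from h import *
plan([(-32,0,90)])
"
```

```text
t 10.45 A pos [-30.9   0.1  90.2] F [-1.84  0.45  9.49] gap 0.00018418183393705402
turn [0.03 0.   0.03]
tool axes in A cols:
 [[-0.     1.     0.001]
 [-0.     0.001 -1.   ]
 [-1.    -0.     0.   ]]
(-32, 0, 90) [ 0.2 -1.1  0.1]
```

On the stop (force rising, z unchanged). Letting go and clearing away.

>>> drive_tool:
  deltas:
    - [[0, 0, 0, -20, 0, 0, 0], [0, 0, 0, -60, -20, 0, 0], [0, 0, 0, -110, -60, 0, 0], [0, 0, 0, -130, -120, 0, 0], [0, 0, 0, -130, -150, 0, 0], [0, 0, 0, -130, -150, 0, 0], [0, 0, 0, -130, -150, 0, 0], [0, 0, 0, -130, -150, 0, 0]]

```text
time: 11.45
position: [0.3548, -0.0305, 0.2184]
orientation: [-0.54, -0.456, 0.541, -0.455]
contact_force: [1.2, 0.9, 0.5]
finger_gap: -0.001
```

```bash
python3 -c "
from h import *
plan([])
f=eyes.grab_frame('top');crop(f,'t7.png',200,145,390,265,4)
g=eyes.grab_frame('scene');crop(g,'s7.png',190,140,350,320,3)
cv2.imwrite('pics/t7full.png',cv2.cvtColor(f['img'],cv2.COLOR_RGB2BGR))
f0=pickle.load(open('scene0.pkl','rb'))['img'];m=np.zeros((420,560),bool);m[140:320,190:350]=1
d=cv2.absdiff(f0,g['img']).max(2)
cv2.imwrite('pics/d7.png',cv2.resize(np.minimum(d*3.,255).astype(np.uint8)[140:320,190:350],None,fx=3,fy=3))
"
```

```text
t 11.45 A pos [-180.3   -0.   218.4] F [1.23 0.93 0.53] gap -0.0012674907003561735
turn [ 0.02 -0.    0.13]
tool axes in A cols:
 [[-0.002  1.     0.   ]
 [ 0.     0.    -1.   ]
 [-1.    -0.002 -0.   ]]
```

View pics/s7.png

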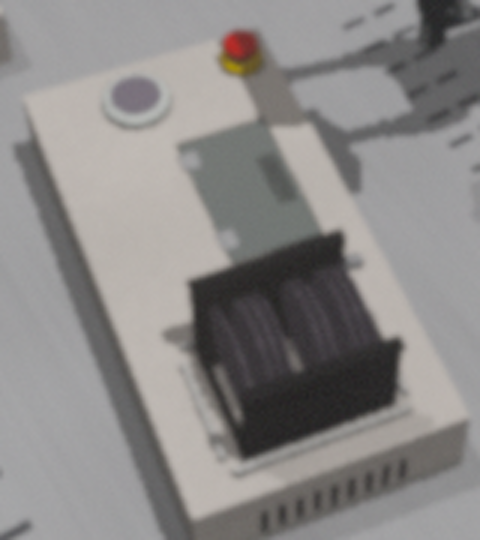

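View pics/t7full.png

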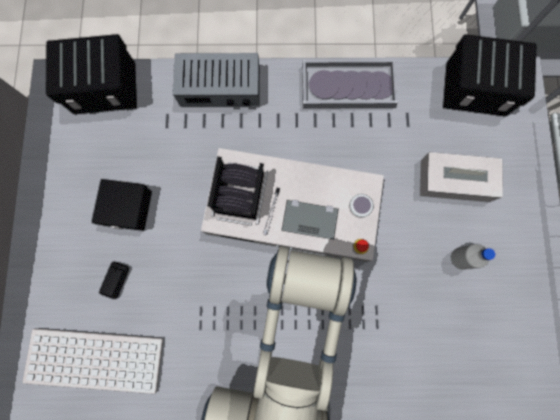

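View pics/d7.png

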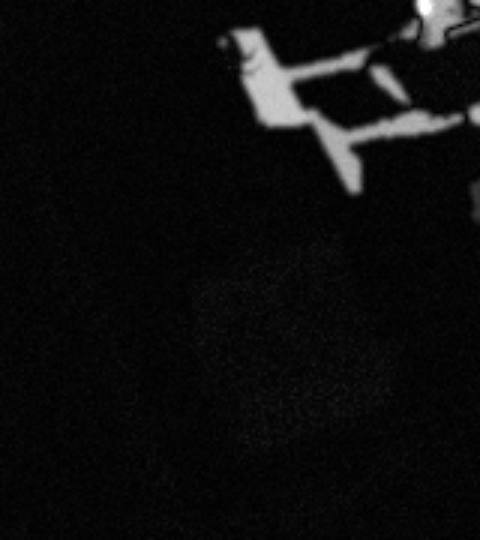

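The pictures show the flap shut and flush (scene crop, about (250,190)). The before/after difference shows only the arm and its shadow, and nothing else has moved. Handing in.

```bash
python3 -c "
from station import workorder
print(workorder.sign_off())"
```

```text
the job is handed in; nothing more can be done
None
```

The aligner is reset and the job is handed in at about 11.6 s of robot time; no verdict is reported on hand-in.

- **Flap opened:** I pressed it at the ribs to its stop (tip about 4.9 mm below the deck, 7 N). It popped open, and the pictures show it upright.
- **Reset button:** The wide button was the right-hand one (y = -46 mm). I pushed it 5.0 mm, fully home, with about 10 N and released it; the pictures show it back up. I did not go near the small buttons.
- **Flap closed:** I swung it shut from behind and pressed it to its stop (about 4.8 mm below the deck, 9.5 N), then let go.

**Last checks:**
- The before/after scene picture differs on the aligner only by the arm and its shadow, so the flap is flush and the cassette, tweezers and tray have not moved.
- The wash bottle, mouse and shipping box look unmoved in the top view, judged by eye.
- The arm is clear of everything.
- While I pressed the button there was about 6 N of sideways force, which I did not explain; I saw no effect from it. No check failed.

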